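# Gang four blocks in a stop jig and lock the row

## Robot

A 6-joint arm with a two-finger parallel gripper is mounted at the origin on a cart in front of the work surface, level with it; the furniture and walls round the work are solid. World frame = base frame: x ahead of the robot, y to its left, z up, the work surface at z = 0. Lengths are in m, angles in rad, forces in N, time in s.
With the tool pointing down it reaches from about 0.225 to 0.875 m from the base axis. Payload 3.4 kg.
Tool frame: the origin (TCP) lies at the very end of the fingers, on their centre line; the grasp point (between the pads) lies 19 mm behind it (manip.pinch_z is the distance from the TCP to the grasp point, in m); z points along the fingers, y is the line along which they close (so a half turn about z gives the same grasp; the last joint's range is limited). The gripper opens to 85 mm and grips with 20 to 120 N. Pads are 22 mm wide; open, the fingers measure 114 mm over their backs; the gripper's body (76 mm by 85 mm) begins 54 mm behind the grasp point. The pads swing forward as they close: fully open they stand 13 mm farther back than shut.
Start: joints at [1.085, 0.276, 1.505, -0, 1.361, -0.121], TCP at [0.205, 0.537, 0.231] pointing down, gripper open.
Joint ranges: [-2.89, 2.89], [-0.75, 2.08], [0.22, 2.7], [-1.18, 4.32], [0.11, 2.71], [-2.7, 2.7]. Speed limits (rad/s): [2.57, 2.57, 3.14, 3.14, 3.14, 3.14].

## Interface

Orientations are given as a unit quaternion [w, x, y, z].
In Python, from rig import manip gives the robot as it stands. The module is installed in compiled form; this text tells all that it offers.
- The arm moves only by the shell command python3 -m jog 'ROWS' [FORCE]. ROWS is JSON, a list of rows, each an object of numbers: "dx", "dy", "dz": the shift along the tool's x, y, z each as a share of 25 cm, from -1 to 1; "ax", "ay", "az": the turn, a rotation vector about the tool's x, y, z each as a share of 90 degrees, from -1 to 1; "grip": the opening, from -1 (shut) to 1 (fully open), so that 0 is half open. A call has 1 to 5 rows; each row is the pose to reach, as a shift and turn from the pose commanded when the call began, along the tool's axes at that moment; what a row does not reach only later rows make up. A row lasts 1/12 s, in which the tool goes at most 41.7 mm and 7.16 degrees, less where a joint would pass 70% of its speed; a pose out of reach is approached as far as the arm can. A call with a number of a shift or a turn outside -1 to 1 is refused whole. A call with a gripper value outside its range is refused whole. The fingers move at their own pace and stop on an object; FORCE is the grip in N (left out, the last holds). Time passes only in rows, so rows that repeat a pose let the fingers close. It gives the time, the measured TCP pose, the force, the opening and the grip force at its end, in the units of the state.
- manip.get_state(): the state, without advancing time (a new reading comes with each control period).
- manip.get_image(name): name is "scene" or "top"; returns a dict with "img" (400x640x3 uint8, red, green, blue), "mtx" (3x3 intrinsics, pixels), "k1" (the pictures are not rectified: a ray, as slopes to the right and down, at radius r is drawn at 1 + k1 r^2 times it, then the intrinsics apply), "world_to_cam" (4x4, takes a point from world to camera coordinates). Camera axes: x right, y down, z forward; pixel columns grow to the right and rows downward; lengths in m; the calibration is good to about 2 mm. A picture is of the moment at which its call begins. There is no depth.
- manip.sign_off(): hands the job in; it is judged then, once.
The state is a dict: "clock": time; "qpos": joint angles; "qd": joint speeds; "effort": joint torques, N m; "position": TCP position; "ee_rot": TCP orientation; "contact_force": force on the tool from outside, world axes, zero at the start; "moment": the same for the moment, N m; "width": finger opening in m; "gripper_force": force on a finger pad.
Only numpy, scipy, OpenCV 4.12 (cv2) and the standard library are available. Lean on these libraries where they do the work, as an engineer would, in place of code of your own. Each camera call takes 0.05 s, during which the arm holds its last target. There are 200 camera calls.

## Task

On the plywood jig, bring the four loose wooden blocks up against the long fence, close them up into one straight row well before they reach the end stop, and push the row from its tail along the fence as one body until it meets the stop; press it there with about 15 newtons (never more than 22) for a full second so that all joints are tight. No block may be lifted or twist out of line on the way. Then turn the wooden catch fully across behind the row, and leave the other tools where they lie.

Things in the scene. Friction and masses are not known exactly. Their poses are not given: they have to be found in the camera images.
- jig: Fixed plywood deck 175 x 460 mm, 18 mm thick, flat on the bench (x -120 to +55 mm). Origin on the bench under it; y runs along the fence from the tail end (catch) to the head end (end stop), x across towards the fence. The straight wooden fence on the far edge: inner face at x = +30 mm, 24 mm high above the deck, 24 mm thick, y = -220 to +220 mm.
- stop_mark (a point): Point on the deck's top at the jig's x = +5, y = +180 mm, mid lane. The face of the end stop (wooden block 50 mm wide, 26 mm high, bolted across the lane, quite rigid) lies near it, anywhere from 12 mm before to 12 mm beyond: its exact place is not measured and must be felt.
- block_a: Loose wooden block at the head of the row, nearest the end stop: 50 mm across the lane (its x), 70 mm along it (its y), 26 mm high, 55 to 115 g. Origin at the centre of its underside (jig x = +5 mm when against the fence). It starts with its head end 50 to 55 mm short of the stop mark.
- block_b: Second block, same size and axes. The blocks start 3 to 16 mm off the fence, slightly askew, with gaps of 2 to 12 mm between them.
- block_c: Third block, same size and axes.
- block_d: Last block, at the tail of the row, same size and axes; the row is pushed on its tail end (its -y face). When the row is tight against the stop its tail face lies about 100 mm from the jig's origin along -y (give or take 12 mm).
- catch (a joint): Angle (rad) of the wooden catch, a turn-button 18 mm wide, its top 25 mm above the deck, on an upright bolt. At 0 it points along the jig's -y; it grows counter-clockwise seen from above, into the lane; at 1.571 (limit) it points along +x, fully across, 4 to 28 mm behind a row that is home. Starts at -0.4 to 0, stays where left; about 1 N at its end turns it.
- catch_pivot (a point): The catch's pivot axis, at the deck's top, at x = -92 mm, y = -125 mm in the jig's frame.
- catch_tip (a point): The round free end of the catch, 100 mm from the pivot axis, 14 mm above the deck.
- chisel: Chisel with wooden handle, 29 x 260 x 29 mm, lying behind the fence; leave alone. Origin at the centre of its underside.
- sanding_pad: Cork sanding block, 64 x 110 x 29 mm, beyond the head end of the jig; leave alone.
- pencil: Red pencil, 15 x 172 x 7 mm, along the near edge of the deck, towards the head; leave alone.
- hammer: Claw hammer, 130 x 295 x 28 mm, beyond the tail end of the jig; leave alone.
There are look-alikes about, which are no part of the job. Leave any black, pink or red look-alike of the block_a alone.

How it is judged:
By the outcome, as a careful person would: the job done as asked, in the order asked, and still so for the second after the job is handed in, with the robot touching nothing.
It also fails if it takes over 72 s, if anything falls off the work surface, if the arm or the gripper's body presses on something with over 40 N, if the wrist force passes 120 N, or if a joint passes its speed limit or range.

## Working session

There is one attempt and no reset: what is moved stays moved. The work goes in short steps, Python scripts to look and compute and a shell command to move; the robot and the scene stay as the last step left them, time stands still between calls to the robot, and variables do not carry over. Pictures are saved under pics/ and viewed, at most 10 in all, crops included, and the job is handed in when it is done.

```bash
mkdir -p pics
cat > h.py <<'E'
import numpy as np, cv2
from rig import manip
def grab(n,f):
    d=manip.get_image(n); cv2.imwrite('pics/'+f,d['img'][:,:,::-1]); np.save('pics/'+f+'.npy',d,allow_pickle=True); return d
def load(f): return np.load('pics/'+f+'.npy',allow_pickle=True).item()
def ray(d,px,z):
    K=d['mtx']; k=d['k1']; p=np.atleast_2d(np.array(px,float))
    s=cv2.undistortPoints(p[:,None],K,np.array([k,0,0,0,0.]))[:,0]
    T=d['world_to_cam'];R=T[:3,:3];t=T[:3,3];c=-R.T@t
    v=np.c_[s,np.ones(len(s))]@R
    return c+v*((z-c[2])/v[:,2])[:,None]
def proj(d,P):
    T=d['world_to_cam'];P=np.atleast_2d(P)@T[:3,:3].T+T[:3,3]
    s=P[:,:2]/P[:,2:]; r=(s**2).sum(1,keepdims=True); s=s*(1+d['k1']*r)
    return s*[d['mtx'][0,0],d['mtx'][1,1]]+d['mtx'][:2,2]
E
python3 - <<'E'
from h import *
for n in('scene','top'):
    d=grab(n,n+'0.png'); T=d['world_to_cam']; print(n,-T[:3,:3].T@T[:3,3],d['mtx'][0,0],d['k1'])
print(manip.get_state())
E
```

```text
scene [-0.26685511 -0.91190018  0.84585833] 458.70899023960214 0.0060499802861378234
top [ 0.30468991 -0.07419236  1.29849209] 406.67194099661424 -0.07648302005504669
{'clock': 0.1, 'qpos': array([ 1.08498012e+00,  2.76552148e-01,  1.50602019e+00,  2.11800656e-05,
        1.36071717e+00, -1.21039092e-01]), 'qd': array([-0.00145295, -0.002806  , -0.00342641,  0.0002869 , -0.0002297 ,
       -0.00164876]), 'effort': array([ 2.67294745e-04, -4.17700660e+01, -2.46404403e+01, -1.80321326e-04,
        5.71596553e-03, -3.88447759e-06]), 'position': array([0.204919  , 0.53673156, 0.23050915]), 'ee_rot': array([-2.63386763e-04,  1.81381144e-01,  9.83412508e-01, -8.06576346e-04]), 'contact_force': array([ 0.36790799, -1.20996664,  0.39058041]), 'moment': array([ 0.01864731, -0.01433843, -0.01127292]), 'gripper_force': 0.0, 'width': 0.08544298587847575}
```

View pics/scene0.png

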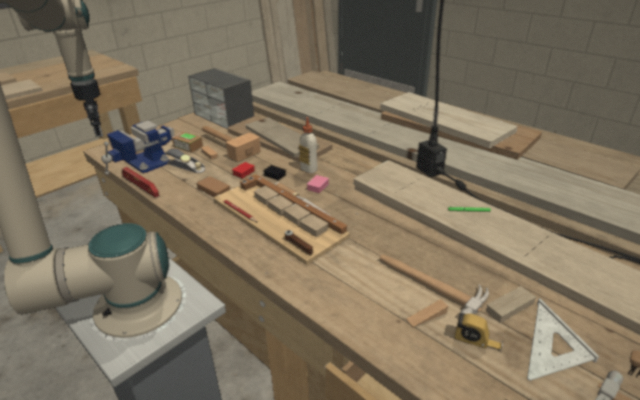

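View pics/top0.png

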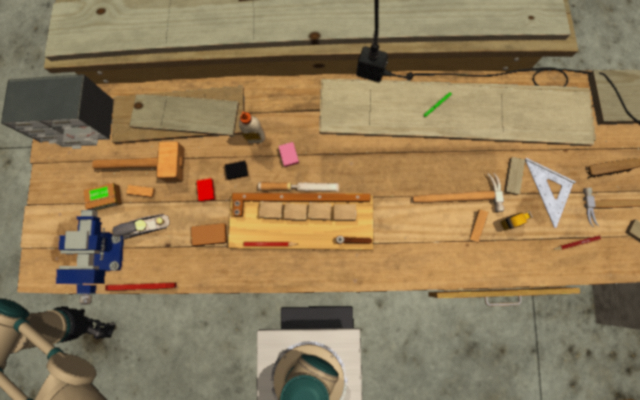

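The top view shows the jig at (229–374, 193–250). The fence lies along row 197, the end stop is at (237,206), and the four blocks are at about (269/294/319/344, 212). The catch is at (337–371, 240), with its pivot end to be confirmed. The black (236,170), red (205,189) and pink (289,154) look-alikes lie outside the jig. The loose wooden blocks on the deck fit the description, so I'll confirm them in an enlarged crop.

Run:
```python
from h import *
a=load('top0.png')['img'][180:260,220:384,::-1]
b=load('scene0.png')['img'][165:265,205:355,::-1]
a=cv2.resize(a,(800,390),interpolation=cv2.INTER_CUBIC)
cv2.imwrite('pics/crop.png',a)
d=load('top0.png')
print(proj(d,[[.3,0,.018]]), ray(d,[[229,197],[374,195],[374,249],[229,249]],.018))
```

```text
[[306.22987062 279.68194812]] [[ 0.56692799  0.24805918  0.018     ]
 [ 0.56290764 -0.22054197  0.018     ]
 [ 0.39066019 -0.2132589   0.018     ]
 [ 0.39882568  0.24396201  0.018     ]]
```

View pics/crop.png

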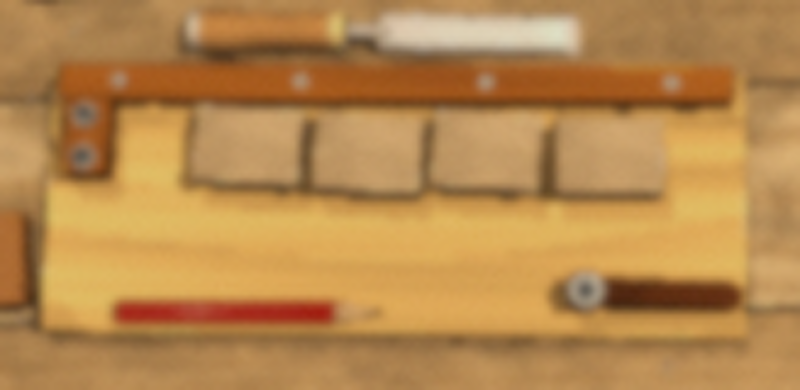

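```bash
cat > m.py <<'E'
from h import *
def edge(g,pts0,ax,sp,sgn=0):
    # pts0: list of scan coordinates along; ax=0 scan rows (vertical) at col c ; sp=(lo,hi)
    out=[]
    for c in pts0:
        p=g[sp[0]:sp[1],c] if ax==0 else g[c,sp[0]:sp[1]]
        dd=np.diff(p.astype(float)); 
        w=np.abs(dd) if sgn==0 else np.clip(sgn*dd,0,None)
        i=int(w.argmax()); lo=max(0,i-1); ww=w[lo:i+2]
        q=sp[0]+.5+(np.arange(lo,lo+len(ww))*ww).sum()/ww.sum()
        out.append((c,q) if ax==0 else (q,c))
    return np.array(out)
def line(P):
    vx,vy,x,y=cv2.fitLine(P.astype(np.float32),cv2.DIST_HUBER,0,.01,.01).ravel(); 
    return np.array([vx,vy]),np.array([x,y])
E
python3 - <<'E'
from m import *
d=load('top0.png');I=d['img'];g=I.astype(int)
lab=cv2.cvtColor(I,cv2.COLOR_RGB2LAB); b=lab[:,:,2].astype(int)
near=edge(b,range(235,370,5),0,(243,256),-1)
W=ray(d,near,.018); v,p=line(W[:,:2]); v*=np.sign(v[1]); print('near',v,p,np.std((W[:,:2]-p)@[-v[1],v[0]]))
for nm,sp,s in(('L',(222,238),1),('R',(365,380),-1)):
    P=edge(b,range(222,246,3) if nm=='L' else range(205,236,3),1,sp,s); W=ray(d,P,.018); v2,p2=line(W[:,:2]); print(nm,v2,p2)
F=edge(g.sum(2),range(240,366,5),0,(188,197)); W=ray(d,F,.042); v3,p3=line(W[:,:2]); v3*=np.sign(v3[1]);print('fence back',v3,p3)
np.set_printoptions(linewidth=250)
print('b rows205-225 col 244-362 at row 212:',b[212,240:366]); print('gray',g[212,240:366].sum(1)//3)
print('vertical b', [ (c,list(b[196:226,c]),list(g[196:226,c].sum(1)//3)) for c in (270,295,320,345)])
E
```

```text
near [0.02626816 0.99965495] [0.39955002 0.09938334] 0.0006949538224246558
L [ 0.99921566 -0.03959818] [0.45142263 0.24743149]
R [ 0.999414   -0.03422825] [ 0.4814132  -0.21224637]
fence back [0.04701116 0.9988944 ] [0.578063   0.00451826]
b rows205-225 col 244-362 at row 212: [162 164 160 164 171 175 176 177 177 177 177 177 178 178 178 177 175 171 163 158 158 160 159 160 161 160 161 160 161 161 161 161 161 161 161 161 161 161 161 160 159 155 152 154 158 160 160 161 161 159 160 160 161 160 160 161 161 160 161 161 160 162
 161 161 161 159 156 154 156 159 160 160 160 160 160 160 161 161 160 161 161 161 161 161 161 161 161 162 162 160 157 156 154 156 158 160 160 160 160 161 161 160 160 160 162 161 161 161 161 161 161 161 161 161 160 159 166 174 175 177 176 177 178 177
 177 177]
gray [ 94  74  69  97 131 152 162 165 164 166 166 166 164 164 164 163 155 134 119 129 142 143 142 144 144 144 145 148 150 152 151 150 150 152 151 151 148 149 148 146 135 107  81  92 124 143 146 145 145 145 145 146 148 152 152 150 152 151 150 150 151 149
 151 151 151 140 112  92 111 133 143 144 147 146 145 147 148
[... 3129 characters left out ...]
p.int64(161), np.int64(161), np.int64(161), np.int64(161), np.int64(161), np.int64(161), np.int64(161), np.int64(162), np.int64(161), np.int64(160), np.int64(157), np.int64(157), np.int64(167), np.int64(173), np.int64(176), np.int64(176), np.int64(176)], [np.int64(95), np.int64(93), np.int64(93), np.int64(89), np.int64(75), np.int64(73), np.int64(101), np.int64(129), np.int64(146), np.int64(157), np.int64(161), np.int64(159), np.int64(159), np.int64(158), np.int64(156), np.int64(154), np.int64(152), np.int64(153), np.int64(154), np.int64(152), np.int64(154), np.int64(153), np.int64(143), np.int64(114), np.int64(97), np.int64(119), np.int64(142), np.int64(149), np.int64(154), np.int64(160)])]
```

Run:
```python
from m import *
np.set_printoptions(precision=4,suppress=True)
d=load('top0.png');g=d['img'].astype(int).sum(2)//3;I=d['img']
b=cv2.cvtColor(I,cv2.COLOR_RGB2LAB)[:,:,2].astype(int)
F=edge(g,range(240,366,5),0,(188,197));W=ray(d,F,.042);v,p=line(W[:,:2]);print('back resid mm',1e3*((W[:,:2]-p)@[-v[1],v[0]]))
sc=[]
for c in(244,282,320,358):
    s=I[193:200,c-4:c+5,2].astype(float); s=np.clip(s-np.percentile(s,70),0,None)
    yy,xx=np.mgrid[193:200,c-4:c+5]; sc.append([(xx*s).sum()/s.sum(),(yy*s).sum()/s.sum()])
W=ray(d,sc,.042);print('screws',W,line(W[:,:2]))
d2=load('scene0.png')
# two-view check with scene: project deck corners hypotheses
th=np.deg2rad(-1.9);ey=np.array([-np.sin(th),np.cos(th)]);ex=np.array([np.cos(th),np.sin(th)])
n=np.array([.39955,.09938]);L=np.array([.45142,.24743]);R=np.array([.48141,-.21225])
o=ex*(n@ex+.120)+ey*((L@ey+R@ey)/2);print('origin',o,'len',(L-R)@ey)
P=[list(o+ex*x+ey*y)+[z] for x,y,z in((-.12,-.23,.018),(-.12,.23,.018),(.055,-.23,.018),(.055,.23,.018),(.042,-.22,.042),(.042,.22,.042))]
print(proj(d2,P));print(proj(d,P))
J=lambda W:np.c_[(W[:,:2]-o)@ex,(W[:,:2]-o)@ey]*1e3
for nm,c in zip('ABCD',(270,295,320,345)):
    N=J(ray(d,edge(g,range(c-7,c+8,2),0,(211,221),-1),.044)); Fa=J(ray(d,edge(g,range(c-7,c+8,2),0,(200,205),1),.044))
    l=J(ray(d,edge(g,range(205,216),1,(c-16,c-7),1),.044)); r=J(ray(d,edge(g,range(205,216),1,(c+7,c+15),-1),.044))
    print(nm,'near x',N[:,0].mean(),'slope',np.polyfit(N[:,1],N[:,0],1)[0],'far',Fa[:,0].mean(),'head',np.median(l[:,1]),'tail',np.median(r[:,1]))
st=J(ray(d,edge(g,range(200,214,2),1,(238,250),1),.044));print('stop face',st[:,1])
m=((b<165)&(g<105));m[:230]=0;m[247:]=0;m[:,:330]=0;m[:,376:]=0
ys,xs=np.nonzero(m);C=J(ray(d,np.c_[xs,ys],.018+.020));print('catch',C.min(0),C.max(0),cv2.fitLine(C.astype(np.float32),2,0,.01,.01).ravel())
big=cv2.resize(d2['img'][165:265,205:355,::-1],(800,533),interpolation=cv2.INTER_CUBIC)
for q in proj(d2,P): cv2.circle(big,tuple(((q-[205,165]+.5)*5.333).astype(int)),3,(0,0,255),-1)
cv2.imwrite('pics/c2.png',big)
```

```text
back resid mm [ 9.4569 17.6373  8.8351  8.1255 -1.4565 -0.5755 -2.1121 -3.2427 -3.2778
 -3.3639 -2.9549 -0.752  -2.3763 -1.9533 -2.3337 -2.6731 -3.1304 -3.2529
 -3.6709 -3.6487  8.0013  9.017  10.6696  6.8709  9.7207  7.0484]
screws [[ 0.5649  0.1942  0.042 ]
 [ 0.5611  0.075   0.042 ]
 [ 0.5577 -0.0451  0.042 ]
 [ 0.5547 -0.1648  0.042 ]] (array([0.0284, 0.9996], dtype=float32), array([0.5596, 0.0148], dtype=float32))
origin [0.5168 0.0159] len 0.458432951464235
[[306.5592 261.1199]
 [213.3816 197.5504]
 [349.935  233.3626]
 [254.9315 178.4407]
 [344.5377 227.2985]
 [253.0686 174.9145]]
[[372.9686 249.4627]
 [227.2336 247.2192]
 [372.4975 194.6408]
 [230.343  193.1976]
 [370.131  197.125 ]
 [231.3922 195.6835]]
A near x -24.010984938991687 slope 0.027650948254606518 far 23.813764949261028 head 126.92073595619479 tail 59.651833557552244
B near x -28.337480965611668 slope 0.07256666186505643 far 23.96815303610279 head 50.24913914916457 tail -18.292502296956215
C near x -25.828769567495172 slope 0.0198080619198404 far 24.627738716827746 head -27.13742274703724 tail -95.86747774833927
D near x -27.343036231547657 slope -0.0073774075829339605 far 25.0356743875983 head -105.5764143045114 tail nan
stop face [175.4017 177.9911 178.3768 178.2832 178.4209 178.0541 178.0739]
catch [-102.9334 -228.1677] [ -83.6909 -104.6317] [   0.0011    1.      -94.0939 -171.3436]m.py:10: RuntimeWarning: invalid value encountered in scalar divide
  q=sp[0]+.5+(np.arange(lo,lo+len(ww))*ww).sum()/ww.sum()
```

View pics/c2.png

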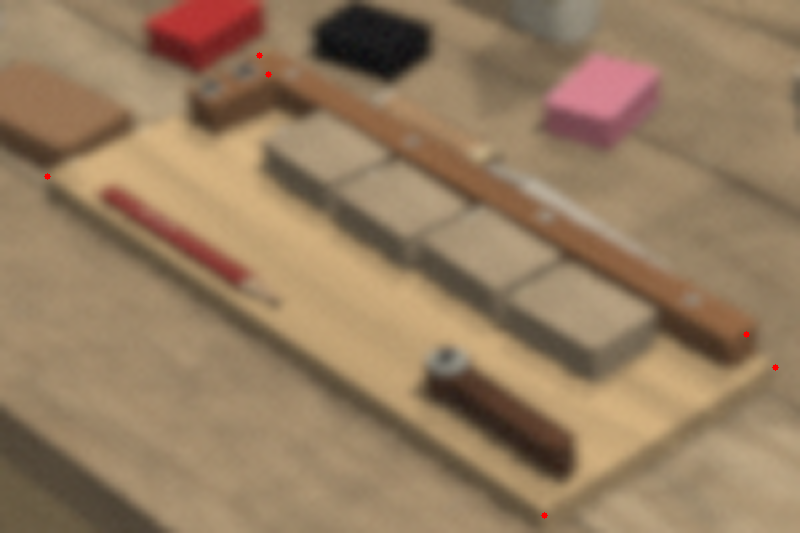

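The red projected deck corners match both views. Jig origin is about (0.517, 0.016) with yaw about -1.65°, the stop face is near y=+178, and the block heights agree. On the scene crop the wooden blocks sit at (325,150), (400,205), (485,245) and (580,305). The red, black and pink look-alikes are off the jig, so I'll leave them. Next I'll move in.

```bash
cat > to.py <<'E'
import sys; from h import *
th=np.deg2rad(-1.65);ex=np.array([np.cos(th),np.sin(th),0]);ey=np.array([-np.sin(th),np.cos(th),0]);o=np.array([.517,.016,.018])
from scipy.spatial.transform import Rotation as Ro
s=manip.get_state();p=s['position'];q=s['ee_rot'];R=Ro.from_quat(np.r_[q[1:],q[0]]).as_matrix()
f=s['contact_force']; np.set_printoptions(precision=2,suppress=True)
j=1e3*np.array([(p-o)@ex,(p-o)@ey,p[2]-.018])
print('t%.2f jig'%s['clock'],j,'F',np.array([f@ex,f@ey,f[2]]),'w%.1f'%(1e3*s['width']),'yawerr deg %.2f tilt %.3f'%(np.degrees(np.arctan2(-R[:,1]@ex,R[:,1]@ey)),R[2,2]))
if len(sys.argv)>3:
    t=np.array([float(a) for a in sys.argv[1:4]])/1e3; w=o+ex*t[0]+ey*t[1]+[0,0,t[2]]-p
    print('share',np.round(R.T@w/.25,4))
E
A='{"dx":-0.65,"dy":-0.51,"az":-0.2137,"grip":-0.3}'
python3 -m jog '[{"dx":-0.65,"dy":-0.51,"az":-0.2137,"grip":-0.3},{"dx":-0.65,"dy":-0.51,"az":-0.2137,"grip":-0.3},{"dx":-0.65,"dy":-0.51,"az":-0.2137,"grip":-0.3},{"dx":-0.65,"dy":-0.51,"az":-0.2137,"grip":-0.3},{"dx":-0.65,"dy":-0.51,"az":-0.2137,"grip":-0.3}]' 40
python3 to.py -60 93 70
```

```text
t0.10 jig [-326.95  511.53  212.51] F [ 0.4  -1.2   0.39] w85.4 yawerr deg -19.25 tilt -1.000
share [-1.56 -1.23  0.57]schema error: expected keys dx, dy, dz, ax, ay, az, grip
```

```bash
python3 -m jog '[{"dx":-0.65,"dy":-0.51,"dz":0,"ax":0,"ay":0,"az":-0.214,"grip":-0.3},{"dx":-0.65,"dy":-0.51,"dz":0,"ax":0,"ay":0,"az":-0.214,"grip":-0.3},{"dx":-0.65,"dy":-0.51,"dz":0,"ax":0,"ay":0,"az":-0.214,"grip":-0.3},{"dx":-0.65,"dy":-0.51,"dz":0,"ax":0,"ay":0,"az":-0.214,"grip":-0.3},{"dx":-0.65,"dy":-0.51,"dz":0,"ax":0,"ay":0,"az":-0.214,"grip":-0.3}]' 40
python3 to.py -60 93 70
```

```text
clock: 0.52
position: [0.3106, 0.3602, 0.2309]
ee_rot: [-0.0, 0.014, 1.0, -0.0]
contact_force: [0.3, 0.6, -0.1]
width: 0.0302
gripper_force: 0.0
t0.52 jig [-216.27  338.13  212.92] F [ 0.31  0.66 -0.1 ] w30.2 yawerr deg 0.08 tilt -1.000
share [-0.62 -0.98  0.57]
```

```bash
python3 -m jog '[{"dx":-0.56,"dy":-0.9,"dz":0.4,"ax":0,"ay":0,"az":0,"grip":-0.3},{"dx":-0.56,"dy":-0.9,"dz":0.4,"ax":0,"ay":0,"az":0,"grip":-0.3},{"dx":-0.56,"dy":-0.9,"dz":0.4,"ax":0,"ay":0,"az":0,"grip":-0.3},{"dx":-0.56,"dy":-0.9,"dz":0.4,"ax":0,"ay":0,"az":0,"grip":-0.3},{"dx":-0.56,"dy":-0.9,"dz":0.4,"ax":0,"ay":0,"az":0,"grip":-0.3}]' >/dev/null
python3 -m jog '[{"dx":0,"dy":0,"dz":0,"ax":0,"ay":0,"az":0,"grip":-0.3}]'
python3 to.py -60 93 70
```

```text
clock: 1.02
position: [0.41, 0.1876, 0.1552]
ee_rot: [-0.001, 0.017, 1.0, -0.002]
contact_force: [-0.0, -0.0, 0.3]
width: 0.0298
gripper_force: 0.0
t1.02 jig [-111.86  168.44  137.15] F [-0.04 -0.01  0.28] w29.8 yawerr deg -0.35 tilt -1.000
share [-0.21 -0.3   0.27]
```

```bash
python3 -m jog '[{"dx":-0.19,"dy":-0.29,"dz":0.27,"ax":0,"ay":0,"az":-0.003,"grip":-0.3},{"dx":-0.19,"dy":-0.29,"dz":0.27,"ax":0,"ay":0,"az":-0.003,"grip":-0.3},{"dx":-0.19,"dy":-0.29,"dz":0.27,"ax":0,"ay":0,"az":-0.003,"grip":-0.3},{"dx":-0.19,"dy":-0.29,"dz":0.27,"ax":0,"ay":0,"az":-0.003,"grip":-0.3},{"dx":-0.19,"dy":-0.29,"dz":0.27,"ax":0,"ay":0,"az":-0.003,"grip":-0.3}]' >/dev/null
python3 to.py -48 93 10
```

```text
t1.43 jig [-66.62 101.5   71.25] F [-0.09  0.31  1.3 ] w30.1 yawerr deg 0.14 tilt -1.000
share [-0.08 -0.03  0.24]
```

```bash
python3 -m jog '[{"dx":-0.075,"dy":-0.02,"dz":0.12,"ax":0,"ay":0,"az":0,"grip":-0.3},{"dx":-0.075,"dy":-0.02,"dz":0.235,"ax":0,"ay":0,"az":0,"grip":-0.3},{"dx":-0.075,"dy":-0.02,"dz":0.235,"ax":0,"ay":0,"az":0,"grip":-0.3},{"dx":-0.075,"dy":-0.02,"dz":0.235,"ax":0,"ay":0,"az":0,"grip":-0.3}]' >/dev/null
python3 to.py -35 93 10
python3 -m jog '[{"dx":-0.01,"dy":0,"dz":0,"ax":0,"ay":0,"az":0,"grip":-0.3},{"dx":-0.02,"dy":0,"dz":0,"ax":0,"ay":0,"az":0,"grip":-0.3},{"dx":-0.03,"dy":0,"dz":0,"ax":0,"ay":0,"az":0,"grip":-0.3},{"dx":-0.04,"dy":0,"dz":0,"ax":0,"ay":0,"az":0,"grip":-0.3},{"dx":-0.044,"dy":0,"dz":0,"ax":0,"ay":0,"az":0,"grip":-0.3}]' >/dev/null
python3 to.py -31 93 10
```

```text
t1.77 jig [-48.85  97.99  13.36] F [-1.13  1.22  1.34] w29.8 yawerr deg 0.34 tilt -1.000
share [-0.06 -0.02  0.01]
t2.18 jig [-35.1   97.3   14.47] F [-0.58  0.07  0.3 ] w30.1 yawerr deg 0.28 tilt -1.000
share [-0.02 -0.02  0.02]
```

```bash
python3 -m jog '[{"dx":-0.004,"dy":-0.015,"dz":0,"ax":0,"ay":0,"az":0,"grip":-0.3},{"dx":-0.008,"dy":-0.015,"dz":0,"ax":0,"ay":0,"az":0,"grip":-0.3},{"dx":-0.012,"dy":-0.015,"dz":0,"ax":0,"ay":0,"az":0,"grip":-0.3}]' >/dev/null
python3 to.py
python3 -m jog '[{"dx":-0.004,"dy":0,"dz":0,"ax":0,"ay":0,"az":0,"grip":-0.3},{"dx":-0.004,"dy":0,"dz":0,"ax":0,"ay":0,"az":0,"grip":-0.3}]' >/dev/null
python3 to.py
python3 -m jog '[{"dx":-0.004,"dy":0,"dz":0,"ax":0,"ay":0,"az":0,"grip":-0.3},{"dx":-0.004,"dy":0,"dz":0,"ax":0,"ay":0,"az":0,"grip":-0.3}]' >/dev/null
python3 to.py
```

```text
t2.43 jig [-33.6   93.    13.46] F [-0.77  0.42  0.2 ] w29.8 yawerr deg 0.25 tilt -1.000
t2.60 jig [-32.1   93.22  13.41] F [-1.03 -0.99  0.04] w29.8 yawerr deg 0.27 tilt -1.000
t2.77 jig [-31.05  93.35  13.43] F [ 0.02  0.12 -0.23] w29.9 yawerr deg 0.27 tilt -1.000
```

```bash
for i in 1 2 3; do python3 -m jog '[{"dx":-0.004,"dy":0,"dz":0,"ax":0,"ay":0,"az":0,"grip":-0.3},{"dx":-0.004,"dy":0,"dz":0,"ax":0,"ay":0,"az":0,"grip":-0.3}]' >/dev/null
python3 to.py; done
```

```text
t2.93 jig [-30.03  93.45  13.47] F [-0.13 -0.16 -0.47] w29.8 yawerr deg 0.28 tilt -1.000
t3.10 jig [-29.02  93.44  13.49] F [-1.32  1.23  0.05] w29.9 yawerr deg 0.28 tilt -1.000
t3.27 jig [-28.57  93.44  13.44] F [-1.39 -0.05  0.53] w30.2 yawerr deg 0.27 tilt -1.000
```

```bash
for i in 1 2; do python3 -m jog '[{"dx":-0.004,"dy":0,"dz":0,"ax":0,"ay":0,"az":0,"grip":-0.3},{"dx":-0.004,"dy":0,"dz":0,"ax":0,"ay":0,"az":0,"grip":-0.3}]' >/dev/null
python3 to.py; done
```

```text
t3.43 jig [-28.55  93.4   13.35] F [-4.41 -0.56  3.31] w29.8 yawerr deg 0.27 tilt -1.000
t3.60 jig [-28.53  93.36  13.25] F [-4.71  0.18  4.22] w29.7 yawerr deg 0.27 tilt -1.000
```

```bash
python3 -m jog '[{"dx":0.094,"dy":0,"dz":0,"ax":0,"ay":0,"az":0,"grip":-0.3},{"dx":0.094,"dy":-0.155,"dz":0,"ax":0,"ay":0,"az":0,"grip":-0.3},{"dx":0.094,"dy":-0.31,"dz":0,"ax":0,"ay":0,"az":0,"grip":-0.3},{"dx":0.08,"dy":-0.31,"dz":0,"ax":0,"ay":0,"az":0,"grip":-0.3},{"dx":0.07,"dy":-0.31,"dz":0,"ax":0,"ay":0,"az":0,"grip":-0.3}]' >/dev/null
python3 to.py -31 16 10
for i in 1 2; do python3 -m jog '[{"dx":-0.006,"dy":0,"dz":0,"ax":0,"ay":0,"az":0,"grip":-0.3},{"dx":-0.012,"dy":0,"dz":0,"ax":0,"ay":0,"az":0,"grip":-0.3},{"dx":-0.018,"dy":0,"dz":0,"ax":0,"ay":0,"az":0,"grip":-0.3},{"dx":-0.024,"dy":0,"dz":0,"ax":0,"ay":0,"az":0,"grip":-0.3}]' >/dev/null
python3 to.py; done
```

```text
t4.02 jig [-41.65  14.08  13.84] F [ 1.16  0.58 -0.46] w29.9 yawerr deg 0.07 tilt -1.000
share [-0.04  0.01  0.02]
t4.35 jig [-37.5   16.71  13.38] F [-1.27 -0.93  1.35] w30.1 yawerr deg 0.37 tilt -1.000
t4.68 jig [-31.23  16.12  13.41] F [-0.42 -0.51  0.08] w29.9 yawerr deg 0.30 tilt -1.000
```

```bash
python3 -m jog '[{"dx":-0.005,"dy":0,"dz":0,"ax":0,"ay":0,"az":0,"grip":-0.3},{"dx":-0.01,"dy":0,"dz":0,"ax":0,"ay":0,"az":0,"grip":-0.3},{"dx":-0.015,"dy":0,"dz":0,"ax":0,"ay":0,"az":0,"grip":-0.3},{"dx":-0.018,"dy":0,"dz":0,"ax":0,"ay":0,"az":0,"grip":-0.3},{"dx":-0.018,"dy":0,"dz":0,"ax":0,"ay":0,"az":0,"grip":-0.3}]' >/dev/null
python3 to.py
```

```text
t5.10 jig [-28.55  15.92  13.3 ] F [-5.11  0.49  3.51] w29.7 yawerr deg 0.27 tilt -1.000
```

```bash
python3 -m jog '[{"dx":0.094,"dy":0,"dz":0,"ax":0,"ay":0,"az":0,"grip":-0.3},{"dx":0.094,"dy":-0.155,"dz":0,"ax":0,"ay":0,"az":0,"grip":-0.3},{"dx":0.094,"dy":-0.31,"dz":0,"ax":0,"ay":0,"az":0,"grip":-0.3},{"dx":0.08,"dy":-0.31,"dz":0,"ax":0,"ay":0,"az":0,"grip":-0.3},{"dx":0.07,"dy":-0.31,"dz":0,"ax":0,"ay":0,"az":0,"grip":-0.3}]' >/dev/null
for i in 1 2; do python3 -m jog '[{"dx":-0.006,"dy":0,"dz":0,"ax":0,"ay":0,"az":0,"grip":-0.3},{"dx":-0.012,"dy":0,"dz":0,"ax":0,"ay":0,"az":0,"grip":-0.3},{"dx":-0.018,"dy":0,"dz":0,"ax":0,"ay":0,"az":0,"grip":-0.3},{"dx":-0.024,"dy":0,"dz":0,"ax":0,"ay":0,"az":0,"grip":-0.3}]' >/dev/null
python3 to.py; done
python3 -m jog '[{"dx":-0.005,"dy":0,"dz":0,"ax":0,"ay":0,"az":0,"grip":-0.3},{"dx":-0.01,"dy":0,"dz":0,"ax":0,"ay":0,"az":0,"grip":-0.3},{"dx":-0.015,"dy":0,"dz":0,"ax":0,"ay":0,"az":0,"grip":-0.3},{"dx":-0.018,"dy":0,"dz":0,"ax":0,"ay":0,"az":0,"grip":-0.3},{"dx":-0.018,"dy":0,"dz":0,"ax":0,"ay":0,"az":0,"grip":-0.3}]' >/dev/null
python3 to.py
```

```text
t5.85 jig [-37.8  -60.64  13.43] F [0.26 0.7  0.28] w29.6 yawerr deg 0.38 tilt -1.000
t6.18 jig [-32.01 -61.38  13.43] F [ 0.45 -0.37 -0.23] w29.9 yawerr deg 0.30 tilt -1.000
t6.60 jig [-28.59 -61.55  13.33] F [-3.89 -0.65  1.75] w29.8 yawerr deg 0.28 tilt -1.000
```

```bash
python3 -m jog '[{"dx":0.094,"dy":0,"dz":0,"ax":0,"ay":0,"az":0,"grip":-0.3},{"dx":0.094,"dy":-0.158,"dz":0,"ax":0,"ay":0,"az":0,"grip":-0.3},{"dx":0.094,"dy":-0.316,"dz":0,"ax":0,"ay":0,"az":0,"grip":-0.3},{"dx":0.08,"dy":-0.316,"dz":0,"ax":0,"ay":0,"az":0,"grip":-0.3},{"dx":0.07,"dy":-0.316,"dz":0,"ax":0,"ay":0,"az":0,"grip":-0.3}]' >/dev/null
for i in 1 2; do python3 -m jog '[{"dx":-0.006,"dy":0,"dz":0,"ax":0,"ay":0,"az":0,"grip":-0.3},{"dx":-0.012,"dy":0,"dz":0,"ax":0,"ay":0,"az":0,"grip":-0.3},{"dx":-0.018,"dy":0,"dz":0,"ax":0,"ay":0,"az":0,"grip":-0.3},{"dx":-0.024,"dy":0,"dz":0,"ax":0,"ay":0,"az":0,"grip":-0.3}]' >/dev/null
python3 to.py; done
python3 -m jog '[{"dx":-0.005,"dy":0,"dz":0,"ax":0,"ay":0,"az":0,"grip":-0.3},{"dx":-0.01,"dy":0,"dz":0,"ax":0,"ay":0,"az":0,"grip":-0.3},{"dx":-0.015,"dy":0,"dz":0,"ax":0,"ay":0,"az":0,"grip":-0.3},{"dx":-0.018,"dy":0,"dz":0,"ax":0,"ay":0,"az":0,"grip":-0.3},{"dx":-0.018,"dy":0,"dz":0,"ax":0,"ay":0,"az":0,"grip":-0.3}]' >/dev/null
python3 to.py
```

```text
t7.35 jig [ -38.64 -139.5    13.4 ] F [-0.36  0.17 -0.09] w29.7 yawerr deg 0.37 tilt -1.000
t7.68 jig [ -32.46 -140.41   13.44] F [ 0.12  0.45 -0.48] w30.0 yawerr deg 0.30 tilt -1.000
t8.10 jig [ -28.66 -140.57   13.41] F [-2.78 -0.42  0.93] w29.9 yawerr deg 0.28 tilt -1.000
```

```bash
python3 -m jog '[{"dx":0.094,"dy":0,"dz":0,"ax":0,"ay":0,"az":0,"grip":-1},{"dx":0.094,"dy":-0.15,"dz":0,"ax":0,"ay":0,"az":0,"grip":-1},{"dx":0.094,"dy":-0.3,"dz":0,"ax":0,"ay":0,"az":0,"grip":-1},{"dx":0.094,"dy":-0.3,"dz":0,"ax":0,"ay":0,"az":0,"grip":-1},{"dx":0.0,"dy":-0.3,"dz":0,"ax":0,"ay":0,"az":0,"grip":-1}]' >/dev/null
python3 to.py 5 -212 13
python3 -m jog '[{"dx":-0.126,"dy":0,"dz":0,"ax":0,"ay":0,"az":0,"grip":-1},{"dx":-0.126,"dy":0,"dz":0,"ax":0,"ay":0,"az":0,"grip":-1}]' >/dev/null
python3 to.py 5 -192 10
python3 - <<'E'
from m import *
grab('top','top1.png'); d=load('top1.png')
cv2.imwrite('pics/c3.png',cv2.resize(d['img'][180:260,220:384,::-1],(800,390),interpolation=cv2.INTER_CUBIC))
E
```

```text
t8.52 jig [ -31.28 -216.8    13.23] F [-0.45  0.68 -0.18] w-0.0 yawerr deg 0.02 tilt -1.000
share [-0.15  0.02  0.  ]
t8.68 jig [  11.   -217.79   14.41] F [ 1.49 -1.08  0.11] w-0.2 yawerr deg 0.23 tilt -1.000
share [0.02 0.1  0.02]
```

View pics/c3.png

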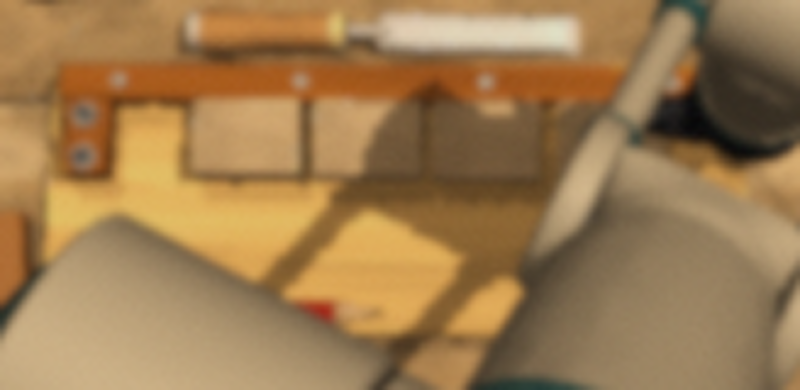

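The blocks now lie flush along the fence, rows 97–178 in the crop, with small gaps at columns 306, 426 and 545. Next I'll push from the tail.

```bash
python3 -m jog '[{"dx":0,"dy":0.04,"dz":0,"ax":0,"ay":0,"az":0,"grip":-1},{"dx":0,"dy":0.07,"dz":0,"ax":0,"ay":0,"az":0,"grip":-1},{"dx":0,"dy":0.07,"dz":0,"ax":0,"ay":0,"az":0,"grip":-1}]' >/dev/null
python3 to.py 5 -192 10
python3 -m jog '[{"dx":0,"dy":0.006,"dz":0,"ax":0,"ay":0,"az":0,"grip":-1},{"dx":0,"dy":0.012,"dz":0,"ax":0,"ay":0,"az":0,"grip":-1},{"dx":0,"dy":0.018,"dz":0,"ax":0,"ay":0,"az":0,"grip":-1},{"dx":0,"dy":0.024,"dz":0,"ax":0,"ay":0,"az":0,"grip":-1}]' >/dev/null
python3 to.py
```

```text
t8.98 jig [   1.81 -195.56   13.16] F [-0.37  0.55 -0.12] w-0.3 yawerr deg 0.33 tilt -1.000
share [-0.01  0.01  0.01]
t9.32 jig [   3.58 -191.91   13.63] F [ 0.13 -0.68  0.66] w-0.3 yawerr deg 0.27 tilt -1.000
```

```bash
for i in 1 2 3 4; do python3 -m jog '[{"dx":-0.0002,"dy":0.006,"dz":0,"ax":0,"ay":0,"az":0,"grip":-1},{"dx":-0.0003,"dy":0.012,"dz":0,"ax":0,"ay":0,"az":0,"grip":-1},{"dx":-0.0004,"dy":0.018,"dz":0,"ax":0,"ay":0,"az":0,"grip":-1},{"dx":-0.0005,"dy":0.024,"dz":0,"ax":0,"ay":0,"az":0,"grip":-1},{"dx":-0.0006,"dy":0.03,"dz":0,"ax":0,"ay":0,"az":0,"grip":-1}]' >/dev/null
python3 to.py;done
```

```text
t9.73 jig [   3.76 -184.53   13.49] F [-0.1  -0.57  0.79] w0.1 yawerr deg 0.28 tilt -1.000
t10.15 jig [   3.82 -176.92   13.48] F [-0.47 -1.89  0.44] w0.1 yawerr deg 0.29 tilt -1.000
t10.57 jig [   3.84 -169.56   13.47] F [-2.04 -2.58  0.74] w0.0 yawerr deg 0.29 tilt -1.000
t10.98 jig [   3.89 -161.93   13.46] F [-1.99 -3.99  1.27] w-0.1 yawerr deg 0.29 tilt -1.000
```

```bash
for i in 1 2 3; do python3 -m jog '[{"dx":-0.0001,"dy":0.006,"dz":0,"ax":0,"ay":0,"az":0,"grip":-1},{"dx":-0.0002,"dy":0.012,"dz":0,"ax":0,"ay":0,"az":0,"grip":-1},{"dx":-0.0002,"dy":0.018,"dz":0,"ax":0,"ay":0,"az":0,"grip":-1},{"dx":-0.0003,"dy":0.024,"dz":0,"ax":0,"ay":0,"az":0,"grip":-1},{"dx":-0.0003,"dy":0.03,"dz":0,"ax":0,"ay":0,"az":0,"grip":-1}]' >/dev/null
python3 to.py;done
python3 - <<'E'
from h import *
d=grab('scene','scene1.png'); e=grab('top','top2.png')
a=cv2.resize(d['img'][165:265,205:355,::-1],(600,400),interpolation=cv2.INTER_CUBIC)
b=cv2.resize(e['img'][190:225,225:375,::-1],(600,140),interpolation=cv2.INTER_CUBIC)
cv2.imwrite('pics/c4.png',np.vstack([a,b]))
E
```

```text
t11.40 jig [   3.93 -154.46   13.46] F [-3.52 -3.91  1.45] w0.1 yawerr deg 0.29 tilt -1.000
t11.82 jig [   3.94 -146.93   13.47] F [-3.71 -5.08  0.46] w-0.2 yawerr deg 0.29 tilt -1.000
t12.23 jig [   3.93 -139.41   13.44] F [-3.55 -5.11  1.72] w0.4 yawerr deg 0.29 tilt -1.000
```

View pics/c4.png

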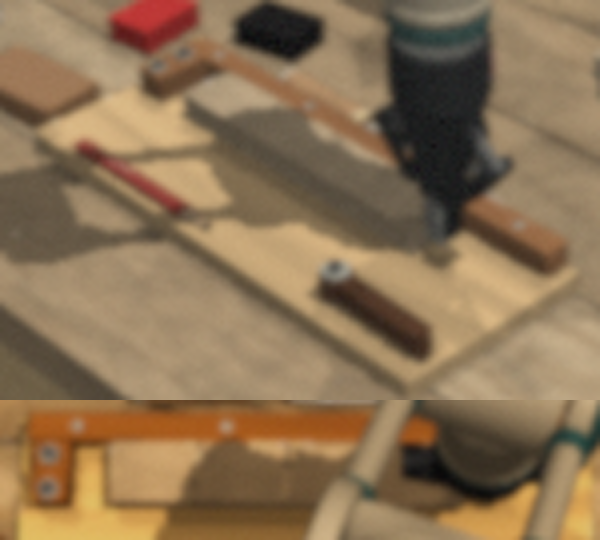

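The row is closed and straight (bottom strip, columns 107–400). About 27 mm remain to the stop at column 72. I'll go on and then feel for contact.

```bash
for i in 1 2; do python3 -m jog '[{"dx":0,"dy":0.006,"dz":0,"ax":0,"ay":0,"az":0,"grip":-1},{"dx":0,"dy":0.012,"dz":0,"ax":0,"ay":0,"az":0,"grip":-1},{"dx":0,"dy":0.018,"dz":0,"ax":0,"ay":0,"az":0,"grip":-1},{"dx":0,"dy":0.024,"dz":0,"ax":0,"ay":0,"az":0,"grip":-1},{"dx":0,"dy":0.03,"dz":0,"ax":0,"ay":0,"az":0,"grip":-1}]' >/dev/null
python3 to.py;done
for i in 1 2 ; do python3 -m jog '[{"dx":0,"dy":0.003,"dz":0,"ax":0,"ay":0,"az":0,"grip":-1},{"dx":0,"dy":0.006,"dz":0,"ax":0,"ay":0,"az":0,"grip":-1},{"dx":0,"dy":0.009,"dz":0,"ax":0,"ay":0,"az":0,"grip":-1},{"dx":0,"dy":0.012,"dz":0,"ax":0,"ay":0,"az":0,"grip":-1}]' >/dev/null
python3 to.py;done
```

```text
t12.75 jig [   4.13 -131.75   13.44] F [-3.57 -4.01 -0.24] w-0.1 yawerr deg 0.28 tilt -1.000
t13.17 jig [   4.14 -124.24   13.47] F [-1.97 -3.47 -0.48] w0.2 yawerr deg 0.28 tilt -1.000
t13.50 jig [   4.14 -121.39   13.47] F [-2.13 -3.68 -0.62] w0.1 yawerr deg 0.28 tilt -1.000
t13.83 jig [   4.12 -118.4    13.46] F [-2.1  -2.87  0.33] w0.2 yawerr deg 0.27 tilt -1.000
```

```bash
for i in 1 2 3 4; do python3 -m jog '[{"dx":0,"dy":0.002,"dz":0,"ax":0,"ay":0,"az":0,"grip":-1},{"dx":0,"dy":0.004,"dz":0,"ax":0,"ay":0,"az":0,"grip":-1},{"dx":0,"dy":0.006,"dz":0,"ax":0,"ay":0,"az":0,"grip":-1}]' >/dev/null
python3 to.py;done
```

```text
t14.08 jig [   4.16 -116.92   13.49] F [-2.67 -2.55 -0.24] w-0.2 yawerr deg 0.28 tilt -1.000
t14.33 jig [   4.13 -115.41   13.47] F [-2.64 -3.39  0.5 ] w0.1 yawerr deg 0.28 tilt -1.000
t14.58 jig [   4.15 -113.92   13.51] F [-2.38 -3.87 -0.44] w0.1 yawerr deg 0.28 tilt -1.000
t14.83 jig [   4.13 -112.41   13.48] F [-1.8  -3.33  0.37] w0.1 yawerr deg 0.28 tilt -1.000
```

```bash
for i in 1 2 3 4; do python3 -m jog '[{"dx":0,"dy":0.002,"dz":0,"ax":0,"ay":0,"az":0,"grip":-1},{"dx":0,"dy":0.004,"dz":0,"ax":0,"ay":0,"az":0,"grip":-1}]' >/dev/null
python3 to.py;done
```

```text
t15.00 jig [   4.13 -111.42   13.51] F [-2.43 -2.36 -0.47] w-0.1 yawerr deg 0.28 tilt -1.000
t15.17 jig [   4.13 -110.41   13.49] F [-1.99 -3.84 -0.44] w-0.2 yawerr deg 0.28 tilt -1.000
t15.33 jig [   4.14 -109.42   13.51] F [-1.64 -2.84  0.97] w0.2 yawerr deg 0.28 tilt -1.000
t15.50 jig [   4.13 -108.42   13.5 ] F [-2.34 -3.26 -0.05] w-0.1 yawerr deg 0.28 tilt -1.000
```

```bash
for i in 1 2 3 4 5; do python3 -m jog '[{"dx":0,"dy":0.002,"dz":0,"ax":0,"ay":0,"az":0,"grip":-1},{"dx":0,"dy":0.004,"dz":0,"ax":0,"ay":0,"az":0,"grip":-1}]' >/dev/null
python3 to.py;done
```

```text
t15.67 jig [   4.14 -107.41   13.49] F [-1.93 -3.44 -1.11] w0.5 yawerr deg 0.28 tilt -1.000
t15.83 jig [   4.16 -107.18   13.53] F [-3.27 -6.18 -0.74] w-0.2 yawerr deg 0.33 tilt -1.000
t16.00 jig [   4.19 -107.1    13.57] F [ -2.45 -10.1    0.29] w-0.3 yawerr deg 0.38 tilt -1.000
t16.17 jig [   4.24 -107.02   13.6 ] F [ -3.83 -12.89  -1.  ] w-0.2 yawerr deg 0.42 tilt -1.000
t16.33 jig [   4.23 -106.89   13.64] F [ -3.76 -14.91  -0.9 ] w-0.1 yawerr deg 0.46 tilt -1.000
```

```bash
for i in 1 2 3; do python3 -m jog '[{"dx":0,"dy":0.0004,"dz":0,"ax":0,"ay":0,"az":0,"grip":-1},{"dx":0,"dy":0.0004,"dz":0,"ax":0,"ay":0,"az":0,"grip":-1},{"dx":0,"dy":0.0004,"dz":0,"ax":0,"ay":0,"az":0,"grip":-1},{"dx":0,"dy":0.0004,"dz":0,"ax":0,"ay":0,"az":0,"grip":-1},{"dx":0,"dy":0.0004,"dz":0,"ax":0,"ay":0,"az":0,"grip":-1}]' >/dev/null
python3 to.py;done
```

```text
t16.75 jig [   4.25 -106.94   13.68] F [ -2.99 -14.19  -0.14] w-0.4 yawerr deg 0.44 tilt -1.000
t17.17 jig [   4.21 -106.91   13.68] F [ -3.54 -14.65  -0.93] w-0.3 yawerr deg 0.45 tilt -1.000
t17.58 jig [   4.22 -106.93   13.65] F [ -3.58 -13.65  -0.24] w-0.4 yawerr deg 0.45 tilt -1.000
```

```bash
for i in 1 2 3; do python3 -m jog '[{"dx":0,"dy":0.0008,"dz":0,"ax":0,"ay":0,"az":0,"grip":-1},{"dx":0,"dy":0.0008,"dz":0,"ax":0,"ay":0,"az":0,"grip":-1},{"dx":0,"dy":0.0008,"dz":0,"ax":0,"ay":0,"az":0,"grip":-1},{"dx":0,"dy":0.0008,"dz":0,"ax":0,"ay":0,"az":0,"grip":-1},{"dx":0,"dy":0.0008,"dz":0,"ax":0,"ay":0,"az":0,"grip":-1}]' >/dev/null
python3 to.py;done
```

```text
t18.00 jig [   4.24 -106.91   13.67] F [ -3.76 -14.68  -0.93] w0.2 yawerr deg 0.46 tilt -1.000
t18.42 jig [   4.23 -106.88   13.69] F [ -3.61 -15.56  -0.74] w-0.2 yawerr deg 0.47 tilt -1.000
t18.83 jig [   4.26 -106.89   13.7 ] F [ -4.41 -15.89  -0.52] w0.0 yawerr deg 0.47 tilt -1.000
```

```bash
python3 -m jog '[{"dx":0,"dy":-0.03,"dz":0,"ax":0,"ay":0,"az":0,"grip":-1},{"dx":0,"dy":-0.09,"dz":0,"ax":0,"ay":0,"az":0,"grip":-1},{"dx":0,"dy":-0.09,"dz":-0.1,"ax":0,"ay":0,"az":0,"grip":-1},{"dx":0,"dy":-0.09,"dz":-0.2,"ax":0,"ay":0,"az":0,"grip":-1},{"dx":0,"dy":-0.09,"dz":-0.2,"ax":0,"ay":0,"az":0,"grip":-1}]' >/dev/null
python3 to.py -126 -212 64
python3 -m jog '[{"dx":0.5,"dy":-0.35,"dz":0,"ax":0,"ay":0,"az":0,"grip":-1},{"dx":0.5,"dy":-0.35,"dz":0,"ax":0,"ay":0,"az":0,"grip":-1},{"dx":0.5,"dy":-0.35,"dz":0,"ax":0,"ay":0,"az":0,"grip":-1},{"dx":0.5,"dy":-0.35,"dz":0,"ax":0,"ay":0,"az":0,"grip":-1},{"dx":0.5,"dy":-0.35,"dz":0,"ax":0,"ay":0,"az":0,"grip":-1}]' >/dev/null
python3 to.py -126 -212 12
python3 - <<'E'
from h import *
d=grab('scene','scene2.png'); e=grab('top','top3.png')
a=cv2.resize(d['img'][165:265,205:355,::-1],(600,400),interpolation=cv2.INTER_CUBIC)
b=cv2.resize(e['img'][190:235,225:375,::-1],(600,180),interpolation=cv2.INTER_CUBIC)
cv2.imwrite('pics/c5.png',np.vstack([a,b]))
E
```

```text
t19.25 jig [   8.31 -125.49   67.68] F [ 1.08  0.19 -0.42] w0.1 yawerr deg 0.20 tilt -1.000
share [ 0.54 -0.34  0.01]
t19.67 jig [-124.16 -213.73   63.06] F [ 0.74 -0.25 -0.72] w0.0 yawerr deg 0.05 tilt -1.000
share [0.01 0.01 0.2 ]
```

View pics/c5.png

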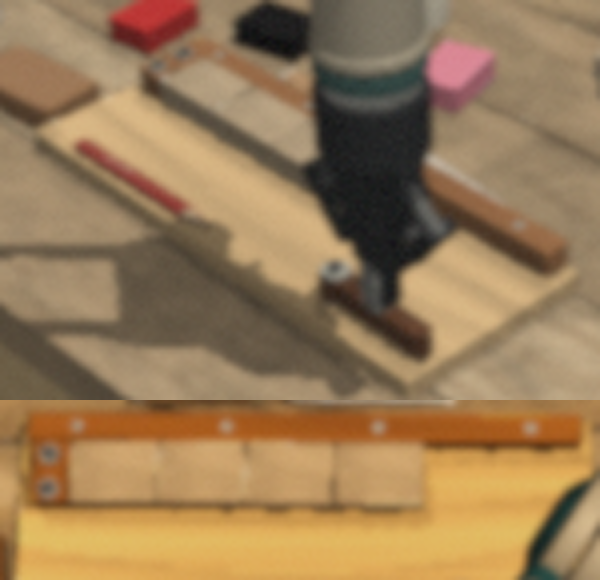

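The row is tight against the stop: bottom strip, columns 67–425, straight along the fence. The catch points along -y at about (335–430, 270–350). Next I'll lower the fingers outside it and sweep it round.

```bash
python3 -m jog '[{"dx":0.008,"dy":0.01,"dz":0.1,"ax":0,"ay":0,"az":0,"grip":-1},{"dx":0.008,"dy":0.01,"dz":0.2,"ax":0,"ay":0,"az":0,"grip":-1},{"dx":0.008,"dy":0.01,"dz":0.2,"ax":0,"ay":0,"az":0,"grip":-1}]' >/dev/null
python3 to.py -112 -210 13
python3 -m jog '[{"dx":-0.03,"dy":0,"dz":0,"ax":0,"ay":0,"az":0,"grip":-1},{"dx":-0.06,"dy":0,"dz":0,"ax":0,"ay":0,"az":0,"grip":-1},{"dx":-0.1,"dy":0,"dz":0,"ax":0,"ay":0,"az":0,"grip":-1},{"dx":-0.14,"dy":0.004,"dz":0,"ax":0,"ay":0,"az":0,"grip":-1},{"dx":-0.18,"dy":0.006,"dz":0,"ax":0,"ay":0,"az":0,"grip":-1}]' >/dev/null
python3 to.py -66.8 -208 13
```

```text
t20.02 jig [-123.37 -208.35   10.57] F [-0.86  0.3   1.75] w0.3 yawerr deg 0.31 tilt -1.000
share [-0.05 -0.01 -0.01]
t20.43 jig [ -75.4  -208.99   14.33] F [-0.79  0.87  0.58] w-0.1 yawerr deg 0.30 tilt -1.000
share [-0.03  0.    0.01]
```

```bash
python3 -m jog '[{"dx":-0.062,"dy":0.012,"dz":0,"ax":0,"ay":0,"az":0,"grip":-1},{"dx":-0.118,"dy":0.04,"dz":0,"ax":0,"ay":0,"az":0,"grip":-1},{"dx":-0.158,"dy":0.068,"dz":0,"ax":0,"ay":0,"az":0,"grip":-1},{"dx":-0.19,"dy":0.1,"dz":0,"ax":0,"ay":0,"az":0,"grip":-1},{"dx":-0.222,"dy":0.14,"dz":0,"ax":0,"ay":0,"az":0,"grip":-1}]' >/dev/null
python3 to.py -9 -150 13
python3 -m jog '[{"dx":-0.02,"dy":0.03,"dz":0,"ax":0,"ay":0,"az":0,"grip":-1},{"dx":-0.03,"dy":0.06,"dz":0,"ax":0,"ay":0,"az":0,"grip":-1},{"dx":-0.034,"dy":0.08,"dz":0,"ax":0,"ay":0,"az":0,"grip":-1},{"dx":-0.034,"dy":0.092,"dz":0,"ax":0,"ay":0,"az":0,"grip":-1},{"dx":-0.034,"dy":0.1,"dz":0,"ax":0,"ay":0,"az":0,"grip":-1}]' >/dev/null
python3 to.py
```

```text
t20.85 jig [ -20.99 -173.26   13.76] F [-1.12 -1.31  0.96] w-0.3 yawerr deg 0.28 tilt -1.000
share [-0.05  0.09  0.  ]
t21.27 jig [ -13.51 -148.31   13.66] F [ 0.49 -0.75  0.34] w0.3 yawerr deg 0.30 tilt -1.000
```

```bash
for i in 1 2 3 4 5 6; do python3 -m jog '[{"dx":0,"dy":0.005,"dz":0,"ax":0,"ay":0,"az":0,"grip":-1},{"dx":0,"dy":0.01,"dz":0,"ax":0,"ay":0,"az":0,"grip":-1}]' >/dev/null
python3 to.py;done
```

```text
t21.43 jig [ -13.71 -146.32   13.61] F [ 0.35 -1.38  0.64] w-0.2 yawerr deg 0.26 tilt -1.000
t21.60 jig [ -13.55 -145.07   13.67] F [-0.73 -7.73  0.64] w0.3 yawerr deg 0.33 tilt -1.000
t21.77 jig [ -13.46 -144.66   13.73] F [ -1.12 -13.98  -0.51] w0.1 yawerr deg 0.45 tilt -1.000
t21.93 jig [ -13.36 -144.24   13.81] F [ -2.47 -21.21  -2.9 ] w0.1 yawerr deg 0.55 tilt -1.000
t22.10 jig [ -13.28 -143.87   13.9 ] F [ -3.94 -26.9   -2.63] w0.3 yawerr deg 0.65 tilt -1.000
t22.27 jig [ -13.21 -143.51   13.98] F [ -3.96 -34.88  -4.57] w0.3 yawerr deg 0.76 tilt -1.000
```

The catch is on its limit. I drove that loop one step too far and reached 35 N. Now I'll back off, lift clear and check.

```bash
python3 -m jog '[{"dx":0,"dy":-0.06,"dz":0,"ax":0,"ay":0,"az":0,"grip":-1},{"dx":0,"dy":-0.16,"dz":0,"ax":0,"ay":0,"az":0,"grip":-1},{"dx":0,"dy":-0.16,"dz":-0.15,"ax":0,"ay":0,"az":0,"grip":-1},{"dx":0,"dy":-0.16,"dz":-0.3,"ax":0,"ay":0,"az":0,"grip":-1},{"dx":0,"dy":-0.16,"dz":-0.45,"ax":0,"ay":0,"az":0,"grip":-1}]' >/dev/null
python3 -m jog '[{"dx":0.3,"dy":-0.7,"dz":-0.2,"ax":0,"ay":0,"az":0,"grip":-1},{"dx":0.3,"dy":-0.7,"dz":-0.2,"ax":0,"ay":0,"az":0,"grip":-1},{"dx":0.3,"dy":-0.7,"dz":-0.2,"ax":0,"ay":0,"az":0,"grip":-1},{"dx":0.3,"dy":-0.7,"dz":-0.2,"ax":0,"ay":0,"az":0,"grip":-1},{"dx":0.3,"dy":-0.7,"dz":-0.2,"ax":0,"ay":0,"az":0,"grip":-1}]' >/dev/null
python3 to.py
python3 - <<'E'
from h import *
d=grab('scene','scene3.png'); e=grab('top','top4.png')
a=cv2.resize(d['img'][165:265,205:355,::-1],(510,340),interpolation=cv2.INTER_CUBIC)
b=cv2.resize(e['img'][185:255,225:375,::-1],(510,238),interpolation=cv2.INTER_CUBIC)
cv2.imwrite('pics/c6.png',np.vstack([a,b]))
E
```

```text
t23.10 jig [ -89.36 -351.31  176.82] F [ 0.14 -0.15  0.36] w-0.2 yawerr deg 0.20 tilt -1.000
```

View pics/c6.png

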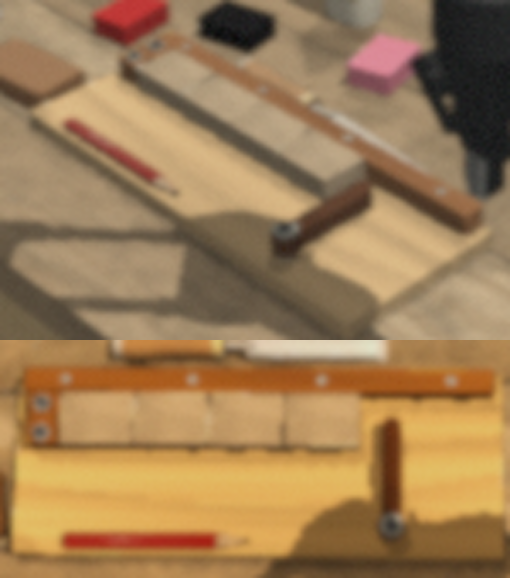

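The row is tight at the stop (columns 57–360). The catch stands fully across behind it, columns 383–400, with its pivot at (391,525). The other tools are undisturbed and the arm is clear, so I'm handing in.

```bash
python3 -c "
from rig import manip
print(manip.sign_off())"
```

```text
the job is handed in; nothing more can be done
None
```

I handed the job in at about 23 s: the row was pressed against the stop at 14–16 N for over two seconds, and the catch is fully across behind it. While turning the catch I pressed it against its own limit with up to 35 N, more than needed but under the 40 N limit. No other tool was touched, and the judged result was not shown.

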